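# Move the dial probe to the next rearing box

### The arm

A 6-joint arm with a two-finger parallel gripper is mounted at the origin on a cart in front of the work surface, level with it; the furniture and walls round the work are solid. World frame = base frame: x ahead of the robot, y to its left, z up, the work surface at z = 0. Lengths are in m, angles in degrees, forces in N, time in s.
With the tool pointing down it reaches from about 0.4 to 0.825 m from the base axis. Payload 7 kg.
Tool frame: the origin (TCP) lies midway between the tips of the shut fingers; the grasp point (between the pads) lies 19 mm behind it; z points along the fingers, y is the line along which they close (so a half turn about z gives the same grasp; the last joint's range is limited). The gripper opens to 88 mm and grips with 3 to 60 N. Pads are 19 mm wide; open, the fingers measure 130 mm over their backs; the gripper's body (78 mm by 193 mm) begins 47 mm behind the grasp point.
Start: joints at [16.507, 20.546, 0.682, 0, -70.136, -16.507], TCP at [0.675, -0, 0.191] pointing down, gripper open.
Joint ranges: [-176.03, 176.03], [-82.01, 121.73], [-58.28, 71.71], [-173.87, 95.51], [-174.79, -0.11], [-173.66, 173.66]. Speed limits (degrees/s): [136.94, 136.94, 172.46, 180, 180, 180].

### API

Orientations are given as [roll, pitch, yaw] about the fixed x, y, z axes, in that order (R = Rz(yaw) Ry(pitch) Rx(roll)).
In Python, from plant import * gives the robot as it stands.
- The arm moves only by the tool move_arm, never from a script. Its argument "commands" is a list of rows, each a list of 7 numbers: the shift along the world's x, y, z in mm, then the turn, a rotation vector about the world's x, y, z in degrees, then the opening in per cent of the stroke, from 0 (shut) to 100 (fully open). In form: [[x, y, z, rx, ry, rz, fingers], ...]. A call has 1 to 20 rows; each row shifts and turns the commanded pose from where the row before left it; what a row does not reach is not made up. A row lasts 1/10 s, in which the tool goes at most 50 mm and 8.59 degrees, less where a joint would pass 70% of its speed; a pose out of reach is approached as far as the arm can. A call with a gripper value outside its range is refused whole. The fingers move at their own pace and stop on an object; "squeeze" is the grip in N (left out, the last holds). Time passes only in rows, so rows that do not move let the fingers close. It gives the time, the measured TCP pose, the force and the opening at its end, in the units of the state.
- get_state(): the state, without advancing time (a new reading comes with each control period).
- capture(name): name is "scene" or "side" or "wrist"; returns a dict with "frame" (384x512x3 uint8, blue, green, red), "camera_matrix" (3x3 intrinsics, pixels), "world_to_cam" (4x4, takes a point from world to camera coordinates); the wrist camera has in their place "tool_from_camera" (4x4, takes a point from camera to tool coordinates, whose origin is the TCP and whose axes are the flange's). Camera axes: x right, y up, looking along -z (the intrinsics and any distortion apply to the point x, -y, -z); pixel columns grow to the right and rows downward; lengths in m; the calibration is good to about 2 mm. A picture is of the moment at which its call begins: read the wrist's pose just before it. There is no depth.
- close_job(): hands the job in, once; it reports no verdict.
The state is a dict: "time_s": time; "joints": joint angles; "qd": joint speeds; "joint_torque": joint torques, N m; "tcp_pos": TCP position; "eef_rot": TCP orientation; "contact_force": force on the tool from outside, world axes, zero at the start; "moment": the same for the moment, N m; "gripper_width": finger opening in m.
Only numpy, scipy, OpenCV 4.12 (cv2) and the standard library are available. Lean on these libraries where they do the work, as an engineer would, in place of code of your own. Each camera call takes 0.05 s, during which the arm holds its last target. There are 200 camera calls.

### The job

The dial probe is locked in the lid port of one clear rearing box and now has to read the other one. Push its locking slide fully back by the tab, lift the probe out, stand it fully home and upright in the open port of the other box, and push that box's slide up so that its fork locks the probe by the neck; also shut the slide of the emptied port completely. Leave the dropper bottle and the jelly cup between the boxes where they are.

Things in the scene. Friction and masses are not known exactly. Their poses are not given: they have to be found in the camera images.
- box_a: holds the probe at the start: clear rearing box with bark inside and a white lid, 138 x 216 mm, lid top at z 86 mm; heavy, does not move. Origin: centre of its underside; y along its long side, z up. On the lid a grey port housing (x -21..21, y -94..60 mm, rail tops at z 112) carries a steel slide that runs along y over the port
- box_b: the probe goes here, port empty at the start: clear rearing box with bark inside and a white lid, 138 x 216 mm, lid top at z 86 mm; heavy, does not move. Origin: centre of its underside; y along its long side, z up. On the lid a grey port housing (x -21..21, y -94..60 mm, rail tops at z 112) carries a steel slide that runs along y over the port
- port_a (a point): centre of the mouth of box_a's port, an 8 mm round hole in the flat seat 98 mm above the table, at (0, -62, 98) mm of the box, a straight guide 40 mm long and free below it to 95 mm; axes as box_a
- port_b (a point): centre of the mouth of box_b's port, an 8 mm round hole in the flat seat 98 mm above the table, at (0, -62, 98) mm of the box, a straight guide 40 mm long and free below it to 95 mm; axes as box_b
- slide_a (a joint): slide of box_a, m along the box's +y: 0 = shut (sheet covers the port), about 0.010 = slot end touches the neck of a probe that sits home (locked), 0.045 = fully open; below 0.036 the fork blocks the probe's flange. About 1.5 N; stays put. 3 mm sheet at z 105..108 mm; fork slot 12 mm wide, 20 mm deep, open to -y; at 0 its end is 7 mm to the -y side of the port axis. Starts locked on the probe
- slide_b (a joint): slide of box_b, m along the box's +y: 0 = shut (sheet covers the port), about 0.010 = slot end touches the neck of a probe that sits home (locked), 0.045 = fully open; below 0.036 the fork blocks the probe's flange. About 1.5 N; stays put. 3 mm sheet at z 105..108 mm; fork slot 12 mm wide, 20 mm deep, open to -y; at 0 its end is 7 mm to the -y side of the port axis. Starts open
- slide_a_tab (a point): middle of the top of the upright push tab of slide_a, 136 mm above the table. The tab is a plate 26 mm wide (box x) and 6 to 9 mm thick (box y), z 108 to 136 mm, clear of the 112 mm rails; it stands 61.5 mm to the +y side of the port when the slide is shut and moves with the slide
- slide_b_tab (a point): middle of the top of the upright push tab of slide_b, 136 mm above the table. The tab is a plate 26 mm wide (box x) and 6 to 9 mm thick (box y), z 108 to 136 mm, clear of the 112 mm rails; it stands 61.5 mm to the +y side of the port when the slide is shut and moves with the slide
- probe: dial probe, 80 g, 121 mm long, upright: round grey dial puck, 60 mm diameter, z 30..49 mm (grasp round the rim from above), spindle, two 18 mm brass flanges (z 0..5 and 12..16) with a 7 mm neck between, and below them a 6 mm steel stem with a pointed tip. Origin: centre of the underside of the lower flange, which rests on the seat when the probe is home; z up its axis
- probe_tip (a point): pointed lower end of the probe's stem, 72 mm below its origin
- dropper: brown dropper bottle, 33 mm across, 102 mm high, standing between the boxes; to be left alone
- jelly_mid: white jelly cup with a blue top, 50 mm, behind the gap between the boxes; to be left alone
Not all that is in view belongs to the job. Leave any blue or purple look-alike of the probe alone.

How it is judged:
By the outcome, as a careful person would: the job done as asked, in the order asked, and still so for the second after the job is handed in, with the robot touching nothing.
It also fails if it takes over 64 s, if anything falls off the work surface, if the arm or the gripper's body presses on something with over 40 N, if the wrist force passes 120 N, or if a joint passes its speed limit or range.

## Working session

There is one attempt and no reset: what is moved stays moved. The work goes in short steps, Python scripts to look and compute and a tool call to move; the robot and the scene stay as the last step left them, time stands still between calls to the robot, and variables do not carry over. Pictures are saved under pics/ and viewed, on a budget of 10 in all, crops included, one or two more only if the job needs it, and the job is handed in when it is done.

Besides the shell and the picture viewer there is one more tool, called after ">>>" in YAML: its name, and indented under it one key for each argument. move_arm: Moves the arm, as the interface text tells. Its arguments: {"type":"object","properties":{"commands":{"type":"array"},"squeeze":{"type":"number"}},"required":["commands"]}

```bash
ls; mkdir -p pics
cat > h.py <<'E'
from plant import *
import numpy as np, cv2
def snap(n,f):
    c=capture(n); cv2.imwrite('pics/'+f+'.png',c['frame']); 
    np.savez('pics/'+f+'.npz',**{k:np.asarray(v) for k,v in c.items()}); return c
E
python3 - <<'E'
from h import *
print(get_state())
for n in ('scene','side','wrist'):
    c=snap(n,n+'0'); print({k:np.round(v,3).tolist() for k,v in c.items() if k!='frame'})
a=cv2.imread('pics/scene0.png');b=cv2.imread('pics/side0.png')
cv2.imwrite('pics/both.png',np.vstack([a,b])[:, :])
E
```

```text
pics
{'time_s': 0.0, 'joints': array([ 1.65045191e+01,  2.05903036e+01,  6.33073438e-01, -2.16015244e-02,
       -7.01365195e+01, -1.65063431e+01]), 'qd': array([ 0.07855245,  0.01193486,  0.03374863, -0.1080506 ,  0.05059982,
       -0.04087786]), 'joint_torque': array([-8.00930356e-04, -5.82726967e+01,  2.93058443e+01,  6.99745238e+00,
        6.93249181e-03, -2.06530804e-04]), 'tcp_pos': array([ 6.74435608e-01, -5.46423694e-05,  1.90425541e-01]), 'eef_rot': array([ 1.79904344e+02, -7.16912169e-03, -9.00091744e+01]), 'contact_force': array([-0.12405154, -0.18452241, -0.52148781]), 'moment': array([-0.01953473,  0.00784993,  0.02380167]), 'gripper_width': 0.08769662012119996}
{'camera_matrix': [[475.529, 0.0, 255.697], [0.0, 475.529, 196.948], [0.0, 0.0, 1.0]], 'world_to_cam': [[0.85, -0.527, 0.001, -0.514], [0.401, 0.649, 0.647, -0.284], [-0.341, -0.549, 0.763, -0.991], [0.0, 0.0, 0.0, 1.0]]}
{'camera_matrix': [[446.487, 0.0, 251.684], [0.0, 446.487, 190.15], [0.0, 0.0, 1.0]], 'world_to_cam': [[0.977, -0.212, -0.021, -0.563], [0.137, 0.547, 0.826, -0.172], [-0.163, -0.81, 0.563, -1.236], [0.0, 0.0, 0.0, 1.0]]}
{'camera_matrix': [[316.638, 0.0, 259.022], [0.0, 316.638, 185.895], [0.0, 0.0, 1.0]], 'tool_from_camera': [[0.0, 0.962, 0.273, 0.074], [1.0, -0.0, 0.0, 0.0], [0.0, 0.273, -0.962, -0.192], [0.0, 0.0, 0.0, 1.0]]}
```

View pics/scene0.png

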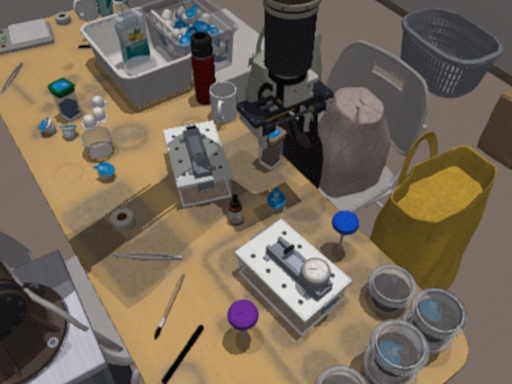

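View pics/side0.png

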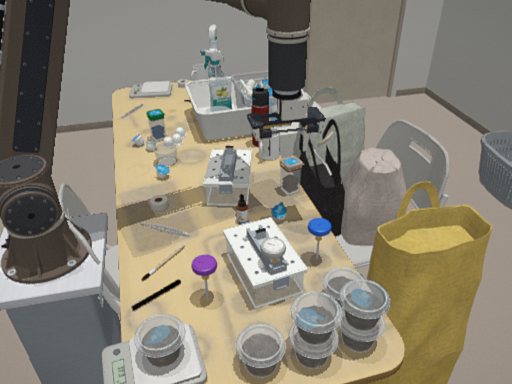

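View pics/wrist0.png

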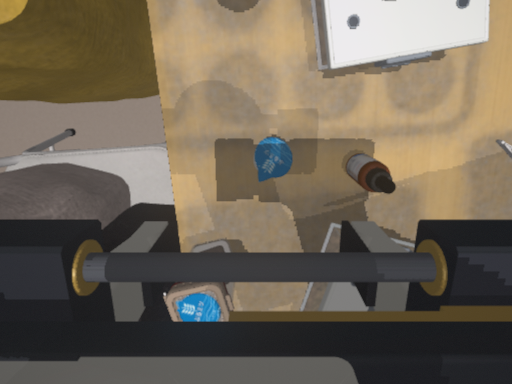

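```bash
cat >> h.py <<'E'
def ld(f): return np.load('pics/'+f+'.npz')
def ray(f,uv):
    c=ld(f);K=c['camera_matrix'];T=c['world_to_cam'];R=T[:3,:3]
    d=np.array([(uv[0]-K[0,2])/K[0,0],-(uv[1]-K[1,2])/K[1,1],-1.]);o=-R.T@T[:3,3];return o,R.T@d
def onz(f,uv,z):
    o,d=ray(f,uv);return (o+d*(z-o[2])/d[2])[:3]
def proj(f,p):
    c=ld(f);q=c['world_to_cam'][:3,:3]@p+c['world_to_cam'][:3,3];K=c['camera_matrix']
    return np.array([K[0,2]+K[0,0]*q[0]/-q[2],K[1,2]-K[1,1]*q[1]/-q[2]])
E
python3 - <<'E'
from h import *
s=cv2.imread('pics/scene0.png');d=cv2.imread('pics/side0.png')
def cr(i,x,y): return cv2.resize(i[y:y+98,x:x+130],None,fx=3,fy=3,interpolation=cv2.INTER_CUBIC)
im=np.vstack([np.hstack([cr(s,228,220),cr(s,140,115)]),np.hstack([cr(d,200,212),cr(d,170,125)])])
print(im.shape);cv2.imwrite('pics/crop1.png',im)
for f,p in (('scene0',[(280,223),(348,276),(237,252),(300,318)]),('side0',[(225,227),(270,219)])):
  for q in p: print(f,q,onz(f,q,.086))
E
```

```text
(588, 780, 3)
scene0 (280, 223) [ 0.60109389 -0.10955961  0.086     ]
scene0 (348, 276) [ 0.64443352 -0.2975473   0.086     ]
scene0 (237, 252) [ 0.4794462  -0.12592952  0.086     ]
scene0 (300, 318) [ 0.50612497 -0.32190577  0.086     ]
side0 (225, 227) [ 0.4817263  -0.11219372  0.086     ]
side0 (270, 219) [ 0.60505907 -0.10732084  0.086     ]
```

View pics/crop1.png

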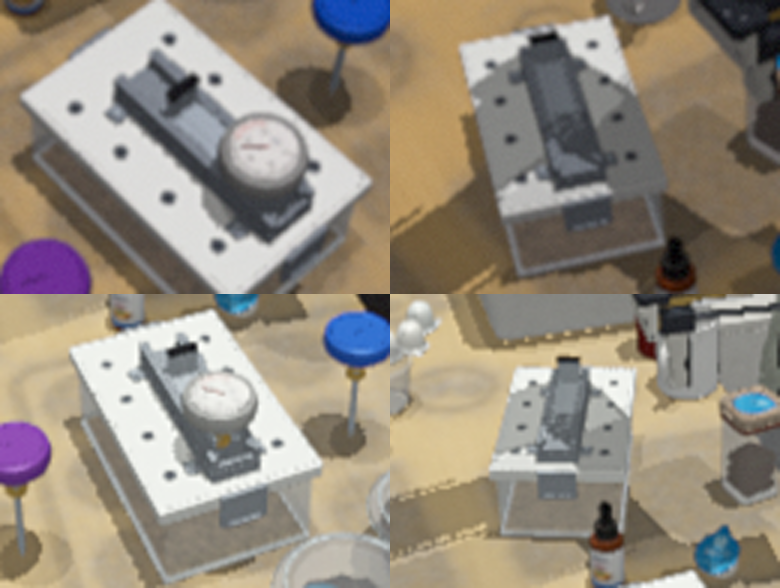

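```bash
cat > fit.py <<'E'
from h import *
def rigid(L,W):
    a=L-L.mean(0);b=W-W.mean(0);th=np.arctan2((a[:,0]*b[:,1]-a[:,1]*b[:,0]).sum(),(a*b).sum())
    R=np.array([[np.cos(th),-np.sin(th)],[np.sin(th),np.cos(th)]]);t=W.mean(0)-R@L.mean(0)
    return th,t,((L@R.T+t-W)*1e3).round(1)
C=dict(fl=(-69,108),fr=(69,108),nr=(69,-108),nl=(-69,-108))
obs={'A':[('scene0',228,220,dict(fl=(22,97),fr=(155,2),nr=(372,182))),('side0',200,212,dict(fl=(70,56),fr=(210,16),nr=(322,171),nl=(163,222)))],
'B':[('scene0',140,115,dict(fl=(70,45),fr=(217,17),nr=(275,185),nl=(110,215))),('side0',170,125,dict(fl=(125,73),fr=(246,73),nr=(242,181),nl=(100,176)))]}
for b in obs:
    for o in obs[b]+[None]:
        L=[];W=[]
        for f,ox,oy,d in (obs[b] if o is None else [o]):
            for k,(u,v) in d.items(): L.append(C[k]);W.append(onz(f,(ox+u/3,oy+v/3),.086)[:2])
        th,t,r=rigid(np.array(L)/1e3,np.array(W));print(b,np.degrees(th).round(2),(t*1e3).round(1),r.tolist())
    R=np.array([[np.cos(th),-np.sin(th)],[np.sin(th),np.cos(th)]])
    for n,p in (('port',(0,-62)),('tab shut',(0,-.5)),('tab lock',(0,9.5)),('tab open',(0,44.5))): print(n,((t+R@np.array(p)/1e3)*1e3).round(1))
# puck centre check
for f,u in (('scene0',(228+262/3,220+152/3)),('side0',(200+219/3,212+(398-294)/3))): print('puck',onz(f,u,.147))
for f,u in (('scene0',(228+183/3,220+82/3)),('side0',(200+183/3,212+(346-294)/3)),('scene0',(140+153/3,115+37/3)),('side0',(170+178/3,125+(359-294)/3))): print('tab',onz(f,u,.136))
E
python3 fit.py
```

```text
A 10.1 [ 558.5 -219.1] [[-4.3, -0.1], [3.4, 3.0], [0.9, -2.9]]
A 10.07 [ 559.1 -218.1] [[-2.7, 2.3], [1.4, 0.6], [2.7, -1.2], [-1.4, -1.7]]
A 10.09 [ 558.9 -218.5] [[-4.0, 0.5], [3.8, 3.5], [1.3, -2.3], [-3.0, 1.8], [1.0, 0.1], [2.5, -1.6], [-1.6, -2.1]]
port [ 569.7 -279.6]
tab shut [ 559. -219.]
tab lock [ 557.2 -209.2]
tab open [ 551.1 -174.7]
B -16.06 [544.3 193.6] [[-0.8, 2.7], [2.3, -0.0], [1.3, 0.1], [-2.8, -2.8]]
B -14.63 [546.6 191.8] [[1.0, -0.3], [1.0, -0.8], [-2.8, 5.0], [0.7, -3.8]]
B -15.34 [545.4 192.7] [[-1.2, 1.3], [2.4, 0.2], [4.1, -0.3], [-0.5, -4.9], [1.3, 1.1], [0.9, -1.1], [-5.5, 5.5], [-1.6, -1.7]]
port [529.1 132.9]
tab shut [545.3 192.2]
tab lock [548.  201.9]
tab open [557.2 235.6]
puck [ 0.56739931 -0.27881419  0.147     ]
puck [ 0.56748365 -0.28358795  0.147     ]
tab [ 0.55952064 -0.20133509  0.136     ]
tab [ 0.55809957 -0.20361842  0.136     ]
tab [0.55509182 0.23097148 0.136     ]
tab [0.55474057 0.22684759 0.136     ]
```

>>> move_arm:
  commands:
    - [-12, -17, 4, 0, 0, 1, 0]
    - [-12, -17, 4, 0, 0, 1, 0]
    - [-12, -17, 4, 0, 0, 1, 0]
    - [-12, -17, 4, 0, 0, 1, 0]
    - [-12, -17, 4, 0, 0, 1, 0]
    - [-12, -17, 4, 0, 0, 1, 0]
    - [-12, -17, 4, 0, 0, 1, 0]
    - [-12, -17, 4, 0, 0, 1, 0]
    - [-12, -17, 4, 0, 0, 1, 0]
    - [-12, -17, 4, 0, 0, 1, 0]
    - [0, 0, 0, 0, 0, 0, 0]
    - [0, 0, 0, 0, 0, 0, 0]
    - [0, 0, 0, 0, 0, 0, 0]
  squeeze: 20

```text
time_s: 1.45
tcp_pos: [0.5551, -0.1696, 0.231]
eef_rot: [180.0, 0.0, -80.0]
contact_force: [-0.2, 0.3, -0.5]
gripper_width: 0.0007
```

```bash
cat >> h.py <<'E'
from scipy.spatial.transform import Rotation as Ro
def wsnap(f):
    s=get_state();c=capture('wrist');cv2.imwrite('pics/'+f+'.png',c['frame'])
    T=np.eye(4);T[:3,:3]=Ro.from_euler('xyz',s['eef_rot'],degrees=True).as_matrix();T[:3,3]=s['tcp_pos']
    np.savez('pics/'+f+'.npz',frame=c['frame'],camera_matrix=c['camera_matrix'],world_to_cam=np.linalg.inv(T@c['tool_from_camera']))
    print(round(s['time_s'],2),(s['tcp_pos']*1e3).round(1),s['eef_rot'].round(2),s['contact_force'].round(1),s['gripper_width'].round(4));return c
E
python3 - <<'E'
from h import *
for n,u,z in (('flask',(205,103),0),('mug',(223,122),0),('blue',(340,258),0)): print(n,onz('scene0',u,z))
wsnap('w1')
i=cv2.imread('pics/w1.png');cv2.imwrite('pics/w1v.png',cv2.resize(i,(768,576),interpolation=cv2.INTER_CUBIC))
E
```

```text
flask [0.70129723 0.45541625 0.        ]
mug [0.70519934 0.34779057 0.        ]
blue [ 0.70262583 -0.21625924  0.        ]Traceback (most recent call last):
  File "<stdin>", line 3, in <module>
  File "h.py", line 20, in wsnap
    print(round(s['time_s'],2),(s['tcp_pos']*1e3).round(1),s['eef_rot'].round(2),s['contact_force'].round(1),s['gripper_width'].round(4));return c
                                                                                                             ^^^^^^^^^^^^^^^^^^^^^^^^
AttributeError: 'float' object has no attribute 'round'
```

```bash
sed -i "s/s\['gripper_width'\].round(4)/round(float(s['gripper_width']),4)/" h.py
python3 - <<'E'
from h import *
i=cv2.imread('pics/w1.png');cv2.imwrite('pics/w1v.png',cv2.resize(i,(768,576),interpolation=cv2.INTER_CUBIC))
E
```

```text
(no output)
```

View pics/w1v.png

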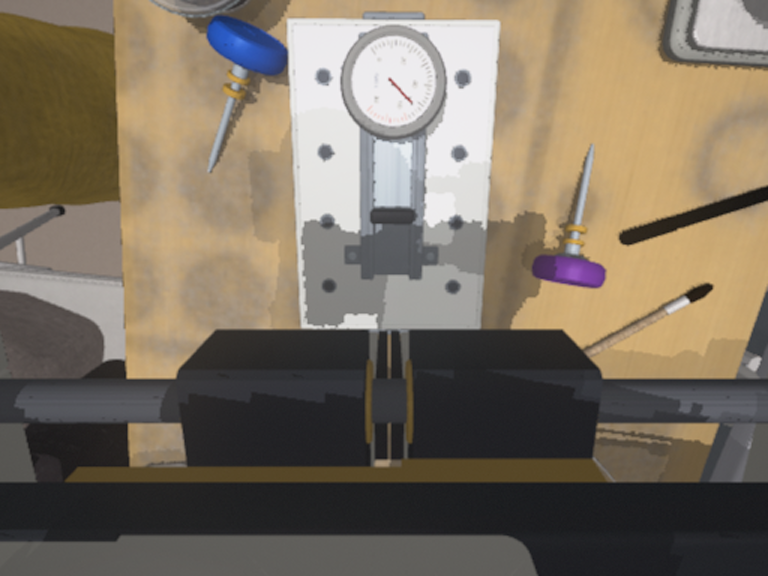

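Run:
```python
from h import *
g=lambda u,z:(onz('w1',(u[0]/1.5,u[1]/1.5),z)*1e3).round(1)
print('puck',g((394,80),.147),'tab top',g((393,211),.136),g((393,220),.136),g((371,213),.136),g((415,213),.136))
L=np.array([(-69,-108),(69,-108),(-69,108),(69,108)]);px=[(498,21),(288,20),(482,327),(303,331)]
print([g(p,.086) for p in px], 'fork front',g((393,22),.112))
print('foot',g((349,255),.09),g((433,255),.09))
```

```text
puck [ 570.6 -276.3  147. ] tab top [ 558.4 -205.2  136. ] [ 557.4 -199.9  136. ] [ 571.3 -201.7  136. ] [ 545.1 -206.3  136. ]
[array([ 512. , -329.7,   86. ]), array([ 644.2, -306.9,   86. ]), array([ 474.7, -123.8,   86. ]), array([608.1, -96.9,  86. ])] fork front [ 577.2 -311.7  112. ]
foot [ 582.4 -162.6   90. ] [ 523.  -173.1   90. ]
```

>>> move_arm:
  commands:
    - [1, -10, -8, 0, 0, 0, 0]
    - [1, -10, -8, 0, 0, 0, 0]
    - [1, -10, -8, 0, 0, 0, 0]
    - [1, -10, -8, 0, 0, 0, 0]
    - [1, -10, -8, 0, 0, 0, 0]
    - [1, -9, 0, 0, 0, 0, 0]
    - [1, -1, 0, 0, 0, 0, 0]
    - [0, 0, 0, 0, 0, 0, 0]
    - [0, 0, -15, 0, 0, 0, 0]
    - [0, 0, -15, 0, 0, 0, 0]
    - [0, 0, -15, 0, 0, 0, 0]
    - [0, 0, -14, 0, 0, 0, 0]
    - [0, 0, -12, 0, 0, 0, 0]
    - [0, 0, 0, 0, 0, 0, 0]
    - [0, 0, 0, 0, 0, 0, 0]

```text
time_s: 3.0
tcp_pos: [0.5622, -0.23, 0.1206]
eef_rot: [180.0, -0.0, -80.0]
contact_force: [-0.5, 0.5, 0.0]
gripper_width: 0.0003
```

>>> move_arm:
  commands:
    - [-0.9, 4.9, 0, 0, 0, 0, 0]
    - [-0.9, 4.9, 0, 0, 0, 0, 0]
    - [-0.9, 4.9, 0, 0, 0, 0, 0]
    - [-0.9, 4.9, 0, 0, 0, 0, 0]
    - [-0.9, 4.9, 0, 0, 0, 0, 0]
    - [-0.9, 4.9, 0, 0, 0, 0, 0]
    - [-0.9, 4.9, 0, 0, 0, 0, 0]
    - [-0.9, 4.9, 0, 0, 0, 0, 0]
    - [0, 0, 0, 0, 0, 0, 0]

```text
time_s: 3.9
tcp_pos: [0.5547, -0.1902, 0.1204]
eef_rot: [-180.0, 0.0, -80.0]
contact_force: [0.2, -0.1, 0.0]
gripper_width: 0.0004
```

>>> move_arm:
  commands:
    - [-0.4, 2, 0, 0, 0, 0, 0]
    - [-0.2, 1, 0, 0, 0, 0, 0]
    - [-0.2, 1, 0, 0, 0, 0, 0]
    - [-0.2, 1, 0, 0, 0, 0, 0]
    - [0, 0, 0, 0, 0, 0, 0]

```text
time_s: 4.4
tcp_pos: [0.5538, -0.1858, 0.1203]
eef_rot: [180.0, 0.0, -80.0]
contact_force: [-0.3, -0.4, 0.6]
gripper_width: 0.0002
```

>>> move_arm:
  commands:
    - [-0.2, 1, 0, 0, 0, 0, 0]
    - [-0.2, 1, 0, 0, 0, 0, 0]
    - [-0.2, 1, 0, 0, 0, 0, 0]
    - [0, 0, 0, 0, 0, 0, 0]

```text
time_s: 4.8
tcp_pos: [0.5532, -0.1827, 0.1204]
eef_rot: [180.0, 0.0, -80.0]
contact_force: [-0.1, 0.2, 0.6]
gripper_width: 0.0003
```

>>> move_arm:
  commands:
    - [-0.2, 1, 0, 0, 0, 0, 0]
    - [-0.2, 1, 0, 0, 0, 0, 0]
    - [0, 0, 0, 0, 0, 0, 0]

```text
time_s: 5.1
tcp_pos: [0.5528, -0.1807, 0.1204]
eef_rot: [180.0, 0.0, -80.0]
contact_force: [0.0, -0.3, -0.5]
gripper_width: 0.0001
```

Run:
```python
from h import *
wsnap('w2');snap('side','side2')
i=cv2.imread('pics/w2.png');j=cv2.imread('pics/side2.png')[212:310,200:330]
cv2.imwrite('pics/v2.png',np.hstack([cv2.resize(j,(398,300),interpolation=cv2.INTER_CUBIC),cv2.resize(i,(400,300))]))
```

```text
5.1 [ 552.8 -180.7  120.4] [180.   0. -80.] [ 0.  -0.3 -0.5] 0.0001
```

View pics/v2.png

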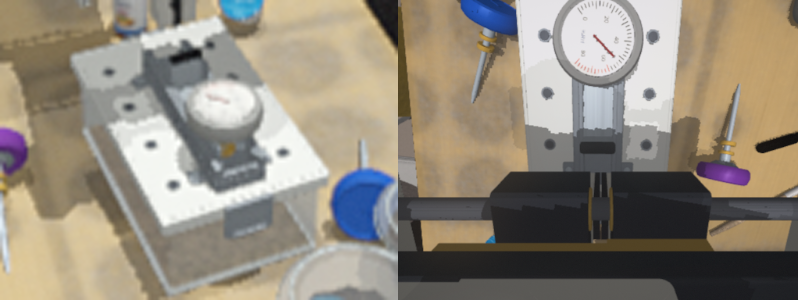

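Run:
```python
from h import *
for f,t in (('w1',(.5551,-.1696,.231)),('w2',(.5528,-.1807,.1204))): print(f,'tcp px',proj(f,np.array(t)))
s=1.28
print('tab now',onz('w2',((597-398)*s,142*s),.136),onz('w2',((597-398)*s,152*s),.136),'puck',onz('w2',((597-398)*s,38*s),.147))
print('side tcp px',proj('side2',np.array((.5528,-.1807,.1204))),proj('side2',np.array((.5528,-.1807,.2))))
print('px of tab in side', onz('side2',(200+186/3.06,212+56/3.06),.136))
```

```text
w1 tcp px [258.62629712 215.66988074]
w2 tcp px [258.53922329 215.65316469]
tab now [ 0.55960833 -0.20682376  0.136     ] [ 0.55829298 -0.19920743  0.136     ] puck [ 0.5713025  -0.27539832  0.147     ]
side tcp px [256.88528768 228.83221299] [256.39316807 202.95730973]
px of tab in side [ 0.55674825 -0.20708482  0.136     ]
```

View pics/side2.png

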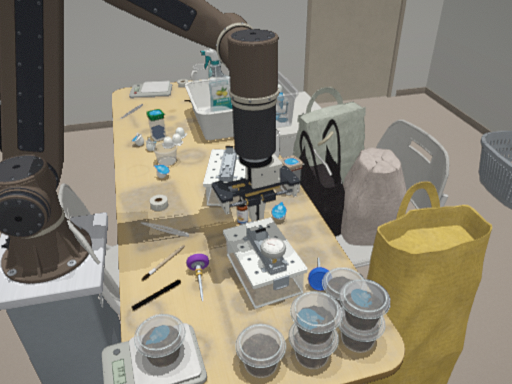

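Run:
```python
from h import *
snap('scene','scene2')
j=cv2.imread('pics/side2.png')[195:265,215:315]; k=cv2.imread('pics/scene2.png')[205:300,225:355];i=cv2.imread('pics/w2.png')[120:300,160:360]
r=lambda a,s:cv2.resize(a,s,interpolation=cv2.INTER_CUBIC)
cv2.imwrite('pics/v3.png',np.hstack([r(j,(400,280)),r(k,(400,280))]))
cv2.imwrite('pics/v3.png',np.vstack([cv2.imread('pics/v3.png'),np.hstack([r(i,(340,306)),np.zeros((306,460,3),np.uint8)])]))
print(proj('scene2',np.array((.5528,-.1807,.1204))))
```

```text
[280.30781274 245.97653668]
```

View pics/v3.png

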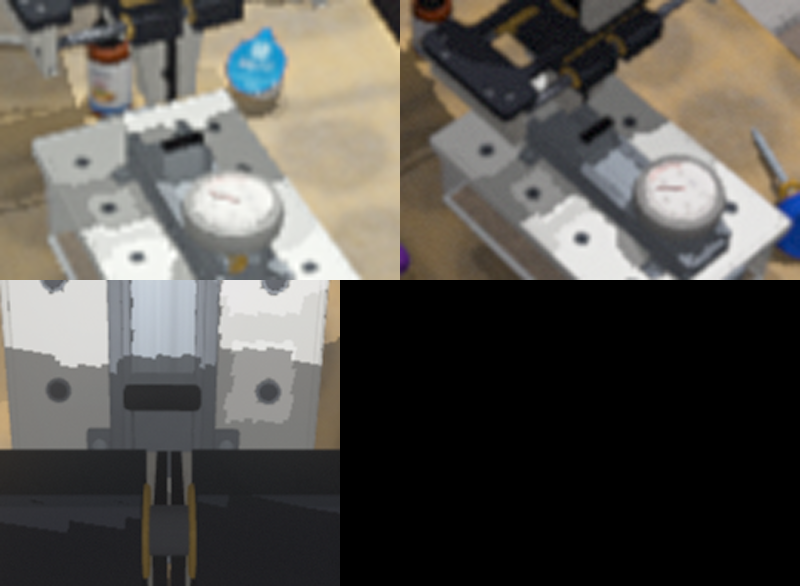

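Run:
```python
from h import *
def tri(a,b):
    (o1,d1),(o2,d2)=a,b; A=np.stack([d1,-d2],1);t=np.linalg.lstsq(A,o2-o1,rcond=None)[0];p,q=o1+d1*t[0],o2+d2*t[1];return ((p+q)/2).round(4),np.linalg.norm(p-q).round(4)
print('tip',tri(ray('side2',(257.5,219)),ray('scene2',(284.5,240))))
# tab top centre: side crop(183,140), scene crop(597-400,129)
print('tab',tri(ray('side2',(215+183/4,195+140/4)),ray('scene2',(225+197*.325,205+129*95/280))))
print('tab before',tri(ray('side0',(200+183/3,212+52/3)),ray('scene0',(228+183/3,220+82/3))))
print('dial',tri(ray('side2',(215+232/4,195+205/4)),ray('scene2',(225+279*.325,205+192*95/280))))
print('dial w1/side',tri(ray('side2',(215+232/4,195+205/4)),ray('w1',(394/1.5,80/1.5))))
print('dial w1/w2',tri(ray('w2',((597-398)*1.28,38*1.28)),ray('w1',(394/1.5,80/1.5))))
print('tab w1/w2',tri(ray('w2',((597-398)*1.28,147*1.28)),ray('w1',(393/1.5,214/1.5))))
s=get_state();print(s['joints'],s['tcp_pos'])
```

```text
tip (array([ 0.5509, -0.1962,  0.163 ]), np.float64(0.0014))
tab (array([ 0.5578, -0.2036,  0.1343]), np.float64(0.0009))
tab before (array([ 0.5594, -0.2007,  0.1341]), np.float64(0.0017))
dial (array([ 0.57  , -0.2764,  0.1422]), np.float64(0.0015))
dial w1/side (array([ 0.57  , -0.2767,  0.1419]), np.float64(0.0014))
dial w1/w2 (array([ 0.5707, -0.2743,  0.1597]), np.float64(0.001))
tab w1/w2 (array([ 0.5586, -0.2038,  0.1386]), np.float64(0.0009))
[ 1.14436818e+00  1.50494155e+01 -1.70216684e+01  1.64412016e-03
 -5.79268972e+01  8.85974747e+00] [ 0.5527954  -0.18080587  0.12037199]
```

Run:
```python
from h import *
a=cv2.imread('pics/side0.png',0);b=cv2.imread('pics/side2.png',0)
print(b[206:236,246:272])
c=ld('w2')['camera_matrix'];T=capture('wrist')['tool_from_camera'];Ti=np.linalg.inv(T)
for d in (0,-10,-19,-30,-45,-60):
    q=(Ti@np.array([0,0,d/1e3,1]))[:3];print(d,c[0,2]+c[0,0]*q[0]/-q[2],c[1,2]-c[1,1]*q[1]/-q[2])
w=cv2.imread('pics/w2.png',0);print(w[196:300:4,244:274:2])
```

```text
[[ 85 103  71  66  82  98 113 120 142 149  93  35  37 111 140 142 142 140
  140 163 176 176 173 173 174 175]
 [ 79 116 108 110 127 143 142 142 146 147  92  38  32 109 140 141 141 139
  142 165 176 177 174 173 174 176]
 [ 56  92 121 125 139 144 143 142 143 146  91  36  35 109 140 142 140 140
  144 173 181 179 178 178 177 179]
 [ 71 113 124 121 138 141 141 140 143 144  90  34  34 110 140 143 139 139
  151 176 184 185 185 185 186 179]
 [132 141 134 125 137 140 141 140 145 146  90  36  35 110 140 141 140 140
  163 186 192 192 191 193 191 166]
 [165 155 145 129 132 140 142 141 144 139  83  30  36 106 135 141 140 140
  164 185 189 189 190 195 197 145]
 [162 153 152 130 126 138 140 143 143 113  58  23  38 106 134 140 140 138
  159 174 176 176 178 196 200 147]
 [160 152 151 130 124 140 141 141 142  93  40  17  35 104 136 141 140 140
  170 176 176 177 179 191 200 155]
 [160 150 151 129 124 137 141 143 143 116  58  22  35 105 140 142 138 141
  173 179 178 179 180 181 192 177]
 [158 150 152 130 123 132 140 142 145 142  90  34  37 106 139 142 139 142
  173 180 179 180 179 179 183 196]
 [160 150 
[... 2964 characters left out ...]
30 72 75 29 29 29 75 88 68]
 [55 71 72 72 29 28 29 63 75 27 28 28 71 75 70]
 [59 73 72 68 26 28 28 55 57 29 30 28 67 72 72]
 [63 74 62 50 39 38 40 48 49 38 39 39 50 62 73]
 [65 76 53 47 47 47 48 47 47 48 48 48 47 51 74]
 [69 76 54 49 50 51 50 51 51 50 51 50 51 53 76]
 [73 77 53 52 52 53 53 52 52 51 52 52 52 53 74]
 [76 74 54 53 52 52 53 52 53 52 52 53 52 54 78]
 [77 75 54 52 52 53 52 52 52 52 52 52 51 55 75]
 [73 76 55 51 51 51 52 52 51 51 52 51 51 53 75]
 [73 73 53 49 49 50 49 49 49 49 49 49 50 51 76]
 [71 75 72 30 31 31 30 70 52 31 30 31 30 73 73]
 [66 73 72 31 32 30 30 64 66 30 31 29 29 75 73]
 [64 72 77 37 30 30 28 62 45 32 29 31 38 78 74]
 [31 45 84 38 30 29 30 43 44 31 30 31 37 84 46]]
```

Run:
```python
from h import *
for n,f in (('side','side0'),('scene','scene0')):
  for y in (-.054,.054):
    for z in (.19,.209,.25): print(f,z,proj(f,np.array([.675+y,0,z])).round(0))
for f in ('side2','scene2'):
  for z in (.12,.14,.186): print(f,z,proj(f,np.array([.5528,-.1807,z])).round(0))
  print('lid far edge mid',proj(f,np.array([.5405,-.108,.086])).round(0))
print(onz('side2',(257.5,219),.12),onz('side2',(257.5,219),.086))
a=cv2.imread('pics/side0.png')[115:175,240:330];b=cv2.imread('pics/side2.png')[170:250,215:305];c=cv2.imread('pics/scene0.png')[85:175,230:330]
d=cv2.imread('pics/scene2.png')[205:265,240:330]
r=lambda a:cv2.resize(a,(400,300),interpolation=cv2.INTER_NEAREST)
cv2.imwrite('pics/v4.png',np.vstack([np.hstack([r(a),r(b)]),np.hstack([r(c),r(d)])]))
```

```text
side0 0.19 [266. 165.]
side0 0.209 [266. 159.]
side0 0.25 [266. 146.]
side0 0.19 [304. 160.]
side0 0.209 [304. 154.]
side0 0.25 [305. 141.]
scene0 0.19 [262. 158.]
scene0 0.209 [262. 151.]
scene0 0.25 [262. 138.]
scene0 0.19 [302. 140.]
scene0 0.209 [302. 134.]
scene0 0.25 [304. 120.]
side2 0.12 [257. 229.]
side2 0.14 [257. 223.]
side2 0.186 [256. 208.]
lid far edge mid [247. 223.]
scene2 0.12 [280. 246.]
scene2 0.14 [281. 241.]
scene2 0.186 [282. 227.]
lid far edge mid [257. 234.]
[ 0.56322342 -0.1418525   0.12      ] [ 0.57243565 -0.09931117  0.086     ]
```

View pics/v4.png

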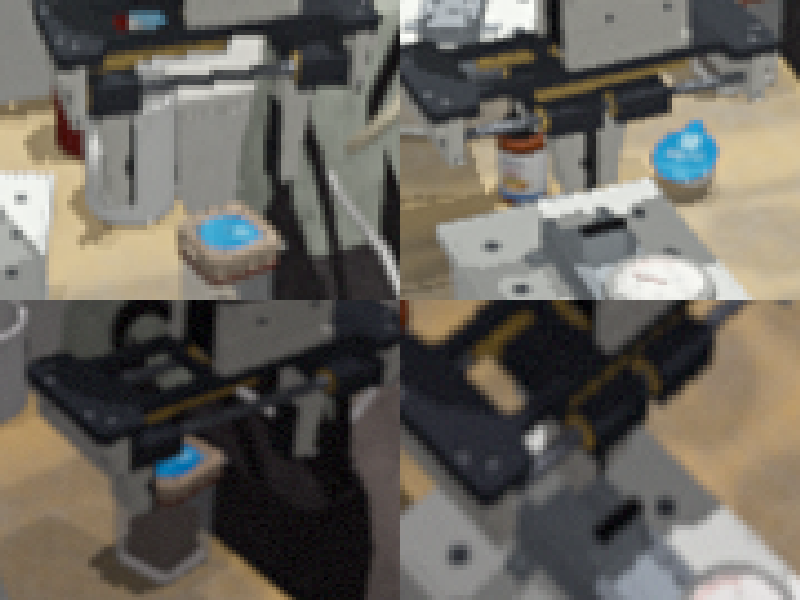

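>>> move_arm:
  commands:
    - [1.5, -8, 4, 0, 0, 0, 0]
    - [1.5, -8, 4, 0, 0, 0, 0]
    - [1.5, -8, 0, 0, 0, 0, 0]
    - [1.5, -8, 0, 0, 0, 0, 0]
    - [1.5, -8, 0, 0, 0, 0, 0]
    - [1.5, -8, 0, 0, 0, 0, 0]
    - [0, 0, -5, 0, 0, 0, 0]
    - [0, 0, -5, 0, 0, 0, 0]
    - [0, 0, -5, 0, 0, 0, 0]
    - [0, 0, -4, 0, 0, 0, 0]
    - [0, 0, -4, 0, 0, 0, 0]
    - [0, 0, 0, 0, 0, 0, 0]

```text
time_s: 6.5
tcp_pos: [0.5614, -0.2285, 0.1046]
eef_rot: [179.9, 0.0, -80.0]
contact_force: [0.6, -0.3, 1.0]
gripper_width: 0.0005
```

>>> move_arm:
  commands:
    - [0, 0, -3, 0, 0, 0, 0]
    - [0, 0, -3, 0, 0, 0, 0]
    - [0, 0, 0, 0, 0, 0, 0]

```text
time_s: 6.8
tcp_pos: [0.5615, -0.2287, 0.099]
eef_rot: [180.0, 0.0, -80.0]
contact_force: [-0.1, 0.5, 0.4]
gripper_width: 0.0004
```

>>> move_arm:
  commands:
    - [0, 0, -2, 0, 0, 0, 0]
    - [0, 0, -2, 0, 0, 0, 0]
    - [0, 0, 0, 0, 0, 0, 0]

```text
time_s: 7.1
tcp_pos: [0.5616, -0.2288, 0.0951]
eef_rot: [180.0, 0.0, -80.0]
contact_force: [-0.0, -0.2, -0.1]
gripper_width: 0.0006
```

>>> move_arm:
  commands:
    - [0, 0, -2, 0, 0, 0, 0]
    - [0, 0, -2, 0, 0, 0, 0]
    - [0, 0, 0, 0, 0, 0, 0]

```text
time_s: 7.4
tcp_pos: [0.5615, -0.2288, 0.091]
eef_rot: [180.0, 0.0, -80.0]
contact_force: [0.0, 0.5, -0.6]
gripper_width: 0.0004
```

>>> move_arm:
  commands:
    - [0, 0, -2, 0, 0, 0, 0]
    - [0, 0, 0, 0, 0, 0, 0]

```text
time_s: 7.6
tcp_pos: [0.5616, -0.2288, 0.0891]
eef_rot: [180.0, 0.0, -80.0]
contact_force: [-0.2, 0.3, -0.1]
gripper_width: 0.0004
```

>>> move_arm:
  commands:
    - [-0.9, 4.9, 0, 0, 0, 0, 0]
    - [-0.9, 4.9, 0, 0, 0, 0, 0]
    - [-0.9, 4.9, 0, 0, 0, 0, 0]
    - [-0.9, 4.9, 0, 0, 0, 0, 0]
    - [-0.5, 2.9, 0, 0, 0, 0, 0]

```text
time_s: 8.1
tcp_pos: [0.5577, -0.2058, 0.0894]
eef_rot: [-180.0, -0.0, -80.0]
contact_force: [0.7, -0.7, -0.6]
gripper_width: 0.0001
```

Run:
```python
from h import *
wsnap('w5');snap('side','side5')
i=cv2.imread('pics/w5.png');j=cv2.imread('pics/side5.png')[180:260,215:305]
cv2.imwrite('pics/v5.png',np.hstack([cv2.resize(j,(400,356),interpolation=cv2.INTER_CUBIC),cv2.resize(i,(400,300))[:, :] if 0 else cv2.resize(i,(400,356))]))
```

```text
8.1 [ 557.7 -205.8   89.4] [-1.7999e+02 -1.0000e-02 -7.9980e+01] [ 0.7 -0.7 -0.6] 0.0001
```

View pics/v5.png

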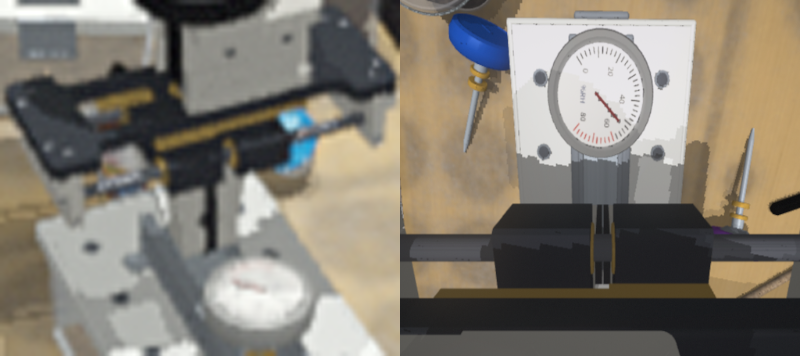

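>>> move_arm:
  commands:
    - [-0.9, 4.9, 0, 0, 0, 0, 0]
    - [-0.9, 4.9, 0, 0, 0, 0, 0]
    - [-0.9, 4.9, 0, 0, 0, 0, 0]
    - [-0.7, 3.9, 0, 0, 0, 0, 0]
    - [0, 0, 0, 0, 0, 0, 0]

```text
time_s: 8.7
tcp_pos: [0.5541, -0.1871, 0.0894]
eef_rot: [180.0, 0.0, -80.0]
contact_force: [-0.1, 0.2, -0.3]
gripper_width: 0.0006
```

>>> move_arm:
  commands:
    - [-0.4, 2, 0, 0, 0, 0, 0]
    - [-0.2, 1, 0, 0, 0, 0, 0]
    - [0, 0, 0, 0, 0, 0, 0]

```text
time_s: 9.0
tcp_pos: [0.5537, -0.1856, 0.0894]
eef_rot: [180.0, -0.1, -80.0]
contact_force: [1.8, -5.5, -1.2]
gripper_width: 0.0007
```

>>> move_arm:
  commands:
    - [-0.2, 1, 0, 0, 0, 0, 0]
    - [-0.2, 1, 0, 0, 0, 0, 0]
    - [0, 0, 0, 0, 0, 0, 0]

```text
time_s: 9.3
tcp_pos: [0.5537, -0.1854, 0.0895]
eef_rot: [180.0, -0.2, -80.0]
contact_force: [3.3, -15.1, -4.3]
gripper_width: 0.0002
```

>>> move_arm:
  commands:
    - [-0.2, 1, 0, 0, 0, 0, 0]
    - [-0.2, 1, 0, 0, 0, 0, 0]
    - [0, 0, 0, 0, 0, 0, 0]

```text
time_s: 9.6
tcp_pos: [0.5537, -0.1853, 0.0895]
eef_rot: [180.0, -0.3, -80.0]
contact_force: [6.0, -26.3, -9.5]
gripper_width: 0.0002
```

>>> move_arm:
  commands:
    - [1, -5, 0, 0, 0, 0, 0]
    - [1, -5, 0, 0, 0, 0, 0]
    - [0, 0, 15, 0, 0, 0, 0]
    - [0, 0, 20, 0, 0, 0, 50]
    - [0, 0, 20, 0, 0, 0, 100]
    - [2, -12, 20, 0, 0, 0, 100]
    - [2, -12, 5, 0, 0, 0, 100]
    - [2, -12, 5, 0, 0, 0, 100]
    - [2, -12, 0, 0, 0, 0, 100]
    - [2, -12, 0, 0, 0, 0, 100]
    - [2, -12, 0, 0, 0, 0, 100]
    - [2, -8, 0, 0, 0, 0, 100]
    - [1.6, -5.6, 0, 0, 0, 0, 100]
    - [0, 0, 0, 0, 0, 0, 100]
    - [0, 0, 0, 0, 0, 0, 100]

```text
time_s: 11.1
tcp_pos: [0.5704, -0.2762, 0.1742]
eef_rot: [180.0, 0.0, -80.0]
contact_force: [-0.6, 0.4, 0.2]
gripper_width: 0.0865
```

Run:
```python
from h import *
wsnap('w6');snap('scene','scene6');snap('side','side6')
i=cv2.imread('pics/w6.png');cv2.imwrite('pics/v6.png',np.hstack([cv2.resize(i,(480,360)),cv2.resize(cv2.imread('pics/scene6.png')[170:350,220:380],(320,360),interpolation=cv2.INTER_CUBIC)]))
```

```text
11.1 [ 570.4 -276.2  174.2] [ 1.7998e+02  1.0000e-02 -8.0010e+01] [-0.6  0.4  0.2] 0.0865
```

View pics/v6.png

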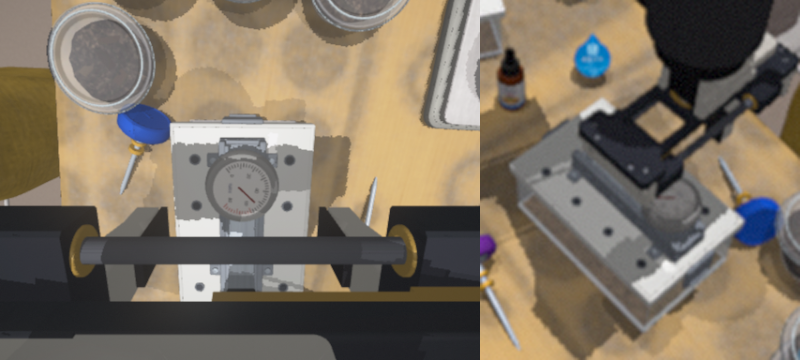

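>>> move_arm:
  commands:
    - [0, -1.5, -15, 0, 0, 0, 100]
    - [0, 0, -15, 0, 0, 0, 100]
    - [0, 0, -15, 0, 0, 0, 100]
    - [0, 0, -15, 0, 0, 0, 100]
    - [0, 0, -10, 0, 0, 0, 100]
    - [0, 0, -7, 0, 0, 0, 100]
    - [0, 0, -4, 0, 0, 0, 100]
    - [0, 0, -3, 0, 0, 0, 100]
    - [0, 0, 0, 0, 0, 0, 100]
    - [0, 0, 0, 0, 0, 0, 100]

```text
time_s: 12.25
tcp_pos: [0.5708, -0.2779, 0.0908]
eef_rot: [-180.0, -0.0, -80.0]
contact_force: [0.1, 0.6, 0.6]
gripper_width: 0.0877
```

>>> move_arm:
  commands:
    - [0, 0, 0, 0, 0, 0, 60]
    - [0, 0, 0, 0, 0, 0, 60]
    - [0, 0, 0, 0, 0, 0, 60]
    - [0, 0, 0, 0, 0, 0, 60]
    - [0, 0, 0, 0, 0, 0, 60]
    - [0, 0, 0, 0, 0, 0, 60]
  squeeze: 12

```text
time_s: 12.85
tcp_pos: [0.5706, -0.2779, 0.0905]
eef_rot: [-180.0, -0.0, -80.0]
contact_force: [0.1, 0.7, 1.1]
gripper_width: 0.0595
```

>>> move_arm:
  commands:
    - [0, 0, 3, 0, 0, 0, 60]
    - [0, 0, 6, 0, 0, 0, 60]
    - [0, 0, 10, 0, 0, 0, 60]
    - [0, 0, 10, 0, 0, 0, 60]
    - [0, 0, 10, 0, 0, 0, 60]
    - [0, 0, 12, 0, 0, 0, 60]
    - [0, 0, 15, 0, 0, 0, 60]
    - [0, 0, 15, 0, 0, 0, 60]
    - [0, 0, 15, 0, 0, 0, 60]
    - [0, 0, 15, 0, 0, 0, 60]
    - [0, 0, 12, 0, 0, 0, 60]
    - [0, 0, 7, 0, 0, 0, 60]
    - [0, 0, 0, 0, 0, 0, 60]
    - [0, 0, 0, 0, 0, 0, 60]
    - [0, 0, 0, 0, 0, 0, 60]

```text
time_s: 14.35
tcp_pos: [0.57, -0.2777, 0.2195]
eef_rot: [179.9, 0.0, -80.0]
contact_force: [-0.8, 0.0, -1.4]
gripper_width: 0.0595
```

Run:
```python
from h import *
wsnap('w7')
i=cv2.imread('pics/w7.png');cv2.imwrite('pics/v7.png',cv2.resize(i,(768,576),interpolation=cv2.INTER_CUBIC))
print('port guess px',proj('w7',np.array([.5708,-.2779,.098])))
```

```text
14.35 [ 570.  -277.7  219.5] [ 1.7993e+02  4.0000e-02 -8.0000e+01] [-0.8  0.  -1.4] 0.0595
port guess px [257.922939   171.80515222]
```

View pics/v7.png

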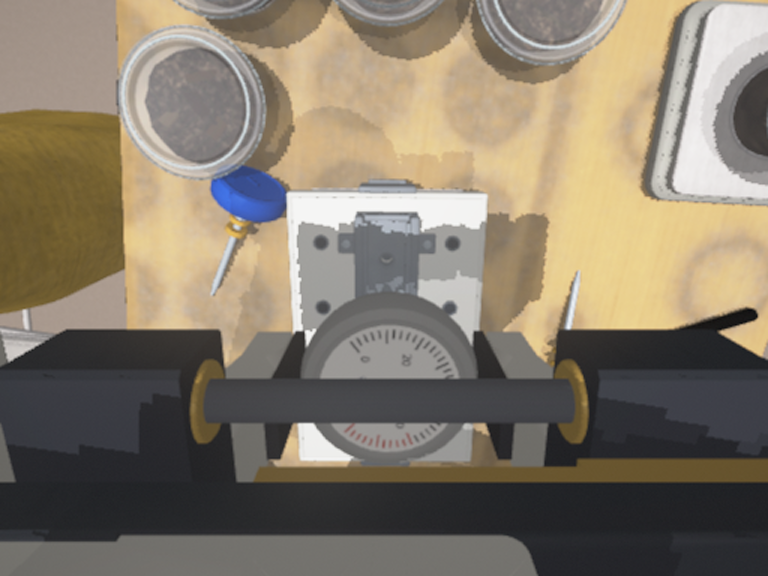

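>>> move_arm:
  commands:
    - [-2, 10, 0, 0, 0, -1, 60]
    - [-2, 16, 0, 0, 0, -1.2, 60]
    - [-2, 20, 0, 0, 0, -1.3, 60]
    - [-2, 22, 0, 0, 0, -1.3, 60]
    - [-2, 22, 0, 0, 0, -1.3, 60]
    - [-2, 22, 0, 0, 0, -1.3, 60]
    - [-2, 22, 0, 0, 0, -1.3, 60]
    - [-2, 22, 0, 0, 0, -1.3, 60]
    - [-2, 22, 0, 0, 0, -1.3, 60]
    - [-2, 22, 0, 0, 0, -1.3, 60]
    - [-2, 22, 0, 0, 0, -1.3, 60]
    - [-2, 22, 0, 0, 0, -1.3, 60]
    - [-2, 22, 0, 0, 0, -1.3, 60]
    - [-2, 22, 0, 0, 0, -1.3, 60]
    - [-2, 22, 0, 0, 0, -1.3, 60]
    - [-2, 22, 0, 0, 0, -1.3, 60]
    - [-2, 22, 0, 0, 0, -1.3, 60]
    - [-2, 22, 0, 0, 0, -1.3, 60]
    - [-3, 20, 0, 0, 0, -1.2, 60]
    - [-2, 15, 0, 0, 0, -1, 60]

```text
time_s: 16.4
tcp_pos: [0.5291, 0.1342, 0.2198]
eef_rot: [180.0, -0.0, -105.2]
contact_force: [-0.1, -0.6, -0.1]
gripper_width: 0.0595
```

>>> move_arm:
  commands:
    - [0, 0, 0, 0, 0, 0, 60]
    - [0, 0, 0, 0, 0, 0, 60]
    - [0, 0, 0, 0, 0, 0, 60]
    - [0, 0, 0, 0, 0, 0, 60]

```text
time_s: 16.8
tcp_pos: [0.5295, 0.1325, 0.2203]
eef_rot: [180.0, -0.0, -105.2]
contact_force: [0.0, 0.1, -1.0]
gripper_width: 0.0595
```

Run:
```python
from h import *
wsnap('w8')
i=cv2.imread('pics/w8.png');a=cv2.imread('pics/w7.png')
r=lambda a:cv2.resize(a[100:240,180:340],(400,350),interpolation=cv2.INTER_CUBIC)
cv2.imwrite('pics/v8.png',np.hstack([r(a),r(i)]))
```

```text
16.8 [529.5 132.5 220.3] [ 1.7999e+02 -1.0000e-02 -1.0523e+02] [ 0.   0.1 -1. ] 0.0595
```

View pics/v8.png

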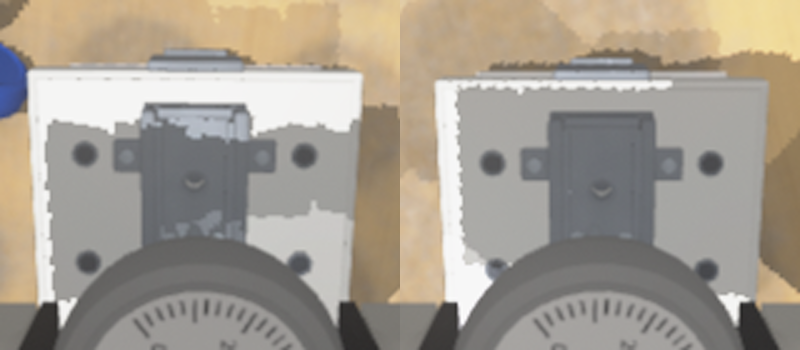

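Run:
```python
from h import *
out={}
for f,c in (('w7',(257.6,172.4)),('w8',(260.4,175.2))):
    g=cv2.imread(f'pics/{f}.png',0);x,y=int(round(c[0])),int(round(c[1]))
    p=g[y-6:y+7,x-7:x+8].astype(float);print(p.astype(int))
    w=np.clip(np.median(p)-12-p,0,None);yy,xx=np.mgrid[y-6:y+7,x-7:x+8]
    m=(np.hypot(xx-c[0],yy-c[1])<5.5);w*=m;u=((w*xx).sum()/w.sum(),(w*yy).sum()/w.sum());out[f]=u;print(f,u,onz(f,u,.098)*1e3)
```

```text
[[111 110 109 109 110 110 109 110 110 110 111 110 110 110 110]
 [111 110 110 109 110 110 110 109 110 110 109 110 110 111 110]
 [111 110 110 108 106 105 104 105 106 108 110 110 110 110 110]
 [110 111 108 105 102 100 100 100 101 103 106 109 110 110 110]
 [110 109 106 102  98  96  97  96  98 100 103 106 109 110 111]
 [110 106 105 105  99  95  95  95  94 100 104 105 108 111 110]
 [109 104 103 113 114  98  95  94 100 114 112 104 107 110 109]
 [107 105 101 112 126 123 116 120 122 117 106 103 105 109 110]
 [107 105 101 102 114 123 123 126 120 104  99 103 107 109 109]
 [107 105 103 100 100 104 106 107 102  98 102 105 106 109 108]
 [108 107 106 104 101  97  97  98  99 102 103 106 108 108 108]
 [109 108 107 105 104 103 102 103 104 105 105 106 108 109 108]
 [109 109 108 107 105 105 105 105 106 106 106 107 108 108 108]]
w7 (np.float64(258.5), np.float64(171.5)) [ 570.27781107 -278.315014     98.        ]
[[112 111 110 110 110 110 110 111 111 112 112 112 111 111 111]
 [113 111 111 111 110 110 111 110 111 112 111 111 111 111 111]
 [113 112 111 111 111 110 108 106 107 109 111 111 110 111 111]
 [113 112 112 110 106 104 103 102 101 103 107 109 111 111 111]
 [112 112 111 107 102  99  97  97  97  98 101 106 109 111 112]
 [111 112 108 106 102  95  94  94  94  94 100 105 106 110 112]
 [111 111 107 109 112 103  95  95  94 101 115 114 105 109 110]
 [112 109 106 104 112 118 119 114 115 122 119 108 105 107 111]
 [111 109 107 103 101 111 126 131 126 118 105 100 105 108 110]
 [110 110 107 105 100  98 107 114 109 101  97 103 106 108 111]
 [111 111 108 107 105 100  98  97  96  98 102 105 107 110 111]
 [112 112 110 108 107 105 103 101 103 105 106 107 109 110 110]
 [113 111 111 110 109 108 107 107 107 107 107 109 110 110 110]]
w8 (np.float64(260.22222222222223), np.float64(174.72222222222223)) [529.17897819 135.48361262  98.        ]
```

Run:
```python
from h import *
a=cv2.imread('pics/w7.png',0).astype(np.float32);b=cv2.imread('pics/w8.png',0).astype(np.float32)
n=cv2.getRectSubPix(a,(15,13),(257,172));S=cv2.resize(b[160:192,244:276],None,fx=8,fy=8,interpolation=cv2.INTER_CUBIC);t=cv2.resize(n,None,fx=8,fy=8,interpolation=cv2.INTER_CUBIC)
r=cv2.matchTemplate(S,t,cv2.TM_CCOEFF_NORMED);_,m,_,l=cv2.minMaxLoc(r);d=np.array(l)/8+[244+7-257,160+6-172];print(m,d)
for d in (d,np.array([3.2,3.1])):
  A=onz('w7',(257,172),.098)*1e3;B=onz('w8',(257+d[0],172+d[1]),.098)*1e3
  def inv(y,v): c,s=np.cos(np.radians(y)),np.sin(np.radians(y));return np.array([c*v[0]+s*v[1],-s*v[0]+c*v[1]])
  off=np.array([570.6,-277.9])-A[:2]   # TCP minus hole, box A frame
  o=inv(25.23,off) # rotate by -25.23
  print(A,B,'target TCP',B[:2]+o,'delta from 529.5,132.5',B[:2]+o-[529.5,132.5])
```

```text
0.9542010426521301 [2.875 3.125]
[ 571.68838036 -277.53716446   98.        ] [529.63202704 135.79917938  98.        ] target TCP [528.49281409 135.9348823 ] delta from 529.5,132.5 [-1.00718591  3.4348823 ]
[ 571.68838036 -277.53716446   98.        ] [529.30477726 135.86096705  98.        ] target TCP [528.16556431 135.99666997] delta from 529.5,132.5 [-1.33443569  3.49666997]
```

>>> move_arm:
  commands:
    - [-1.1, 3.5, 0, 0, 0, 0, 60]
    - [0, 0, -12, 0, 0, 0, 60]
    - [0, 0, -12, 0, 0, 0, 60]
    - [0, 0, -12, 0, 0, 0, 60]
    - [0, 0, -8, 0, 0, 0, 60]
    - [0, 0, -4, 0, 0, 0, 60]
    - [0, 0, 0, 0, 0, 0, 60]
    - [0, 0, 0, 0, 0, 0, 60]
    - [0, 0, 0, 0, 0, 0, 60]

```text
time_s: 17.75
tcp_pos: [0.5287, 0.1368, 0.1729]
eef_rot: [-180.0, 0.0, -105.2]
contact_force: [0.1, 0.7, 0.0]
gripper_width: 0.0597
```

Run:
```python
from h import *
wsnap('w9');snap('side','side9');snap('scene','scene9')
i=cv2.imread('pics/w9.png')
s=get_state()['tcp_pos']
r=lambda a:cv2.resize(a,(400,350),interpolation=cv2.INTER_CUBIC)
T=proj('side9',np.array([.5282,.136,.13])).astype(int);U=proj('scene9',np.array([.5282,.136,.13])).astype(int)
j=cv2.imread('pics/side9.png')[T[1]-35:T[1]+35,T[0]-40:T[0]+40];k=cv2.imread('pics/scene9.png')[U[1]-35:U[1]+35,U[0]-40:U[0]+40]
cv2.imwrite('pics/v9.png',np.hstack([r(j),r(k)]))
print((proj('side9',np.array([.5282,.136,.098]))-T+[40,35])*5,(proj('scene9',np.array([.5282,.136,.098]))-U+[40,35])*5)
```

```text
17.75 [528.7 136.8 172.9] [-1.7996e+02  4.0000e-02 -1.0519e+02] [0.1 0.7 0. ] 0.0597
[207.54781814 221.67520276] [206.12820781 223.94371505]
```

View pics/v9.png

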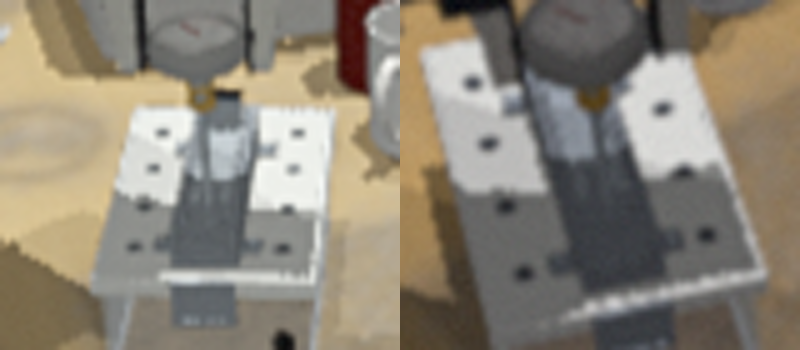

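Run:
```python
from h import *
L=[]
for k in range(8): capture('side');L.append(get_state()['tcp_pos']*1e3)
L=np.array(L);print(L.round(2),L.mean(0),L.std(0))
```

```text
[[528.51 136.79 172.69]
 [528.48 136.76 172.63]
 [528.44 136.72 172.55]
 [528.42 136.71 172.52]
 [528.4  136.71 172.45]
 [528.37 136.69 172.4 ]
 [528.37 136.71 172.4 ]
 [528.39 136.69 172.38]] [528.42318073 136.72172818 172.50366747] [0.04907894 0.03240396 0.10554593]
```

>>> move_arm:
  commands:
    - [0, -0.7, 0, 0, 0, 0, 60]
    - [0, 0, 0, 0, 0, 0, 60]
    - [0, 0, 0, 0, 0, 0, 60]
    - [0, 0, -4, 0, 0, 0, 60]
    - [0, 0, -4, 0, 0, 0, 60]
    - [0, 0, -3, 0, 0, 0, 60]
    - [0, 0, -3, 0, 0, 0, 60]
    - [0, 0, -3, 0, 0, 0, 60]
    - [0, 0, 0, 0, 0, 0, 60]
    - [0, 0, 0, 0, 0, 0, 60]

```text
time_s: 19.3
tcp_pos: [0.5284, 0.136, 0.1553]
eef_rot: [180.0, -0.0, -105.2]
contact_force: [-1.4, 0.6, -1.1]
gripper_width: 0.06
```

>>> move_arm:
  commands:
    - [0, 0, -3, 0, 0, 0, 60]
    - [0, 0, -3, 0, 0, 0, 60]
    - [0, 0, -3, 0, 0, 0, 60]
    - [0, 0, 0, 0, 0, 0, 60]
    - [0, 0, 0, 0, 0, 0, 60]

```text
time_s: 19.8
tcp_pos: [0.5284, 0.1359, 0.1462]
eef_rot: [180.0, -0.0, -105.2]
contact_force: [0.2, 0.1, -0.5]
gripper_width: 0.0598
```

>>> move_arm:
  commands:
    - [0, 0, -4, 0, 0, 0, 60]
    - [0, 0, -5, 0, 0, 0, 60]
    - [0, 0, -5, 0, 0, 0, 60]
    - [0, 0, -5, 0, 0, 0, 60]
    - [0, 0, -5, 0, 0, 0, 60]
    - [0, 0, 0, 0, 0, 0, 60]
    - [0, 0, 0, 0, 0, 0, 60]

```text
time_s: 20.5
tcp_pos: [0.5284, 0.1359, 0.1222]
eef_rot: [180.0, -0.0, -105.2]
contact_force: [-0.2, -0.2, -0.9]
gripper_width: 0.0596
```

>>> move_arm:
  commands:
    - [0, 0, -5, 0, 0, 0, 60]
    - [0, 0, -5, 0, 0, 0, 60]
    - [0, 0, -5, 0, 0, 0, 60]
    - [0, 0, -5, 0, 0, 0, 60]
    - [0, 0, -4, 0, 0, 0, 60]
    - [0, 0, -3, 0, 0, 0, 60]
    - [0, 0, 0, 0, 0, 0, 60]
    - [0, 0, 0, 0, 0, 0, 60]

```text
time_s: 21.3
tcp_pos: [0.5285, 0.136, 0.0954]
eef_rot: [-180.0, -0.0, -105.2]
contact_force: [-1.0, -0.1, -1.8]
gripper_width: 0.0598
```

>>> move_arm:
  commands:
    - [0, 0, -1, 0, 0, 0, 60]
    - [0, 0, -1, 0, 0, 0, 60]
    - [0, 0, -1, 0, 0, 0, 60]
    - [0, 0, 0, 0, 0, 0, 60]

```text
time_s: 21.7
tcp_pos: [0.5283, 0.1359, 0.0922]
eef_rot: [180.0, -0.0, -105.2]
contact_force: [-0.5, 0.0, -0.4]
gripper_width: 0.0596
```

>>> move_arm:
  commands:
    - [0, 0, -1, 0, 0, 0, 60]
    - [0, 0, -1, 0, 0, 0, 60]
    - [0, 0, 0, 0, 0, 0, 60]

```text
time_s: 22.0
tcp_pos: [0.5284, 0.136, 0.0905]
eef_rot: [-180.0, 0.0, -105.2]
contact_force: [-0.8, -0.1, 0.5]
gripper_width: 0.0597
```

>>> move_arm:
  commands:
    - [0, 0, -1, 0, 0, 0, 60]
    - [0, 0, 0, 0, 0, 0, 60]

```text
time_s: 22.2
tcp_pos: [0.5286, 0.1361, 0.0903]
eef_rot: [-180.0, 0.0, -105.2]
contact_force: [-3.0, -0.1, 7.9]
gripper_width: 0.0598
```

>>> move_arm:
  commands:
    - [0, 0, 0.5, 0, 0, 0, 80]
    - [0, 0, 0.5, 0, 0, 0, 100]
    - [0, 0, 0, 0, 0, 0, 100]
    - [0, 0, 0, 0, 0, 0, 100]
    - [0, 0, 8, 0, 0, 0, 100]
    - [0, 0, 15, 0, 0, 0, 100]
    - [0, 0, 20, 0, 0, 0, 100]
    - [0, 0, 20, 0, 0, 0, 100]
    - [0, 0, 16, 0, 0, 0, 100]
    - [4, 15, 0, 0, 0, 0, 0]
    - [5, 18, 0, 0, 0, 0, 0]
    - [5, 18, 0, 0, 0, 0, 0]
    - [5, 18, 0, 0, 0, 0, 0]
    - [5, 18, 0, 0, 0, 0, 0]
    - [5, 18, 0, 0, 0, 0, 0]
    - [4, 14, 0, 0, 0, 0, 0]
    - [2, 9, 0, 0, 0, 0, 0]
    - [0, 0, 0, 0, 0, 0, 0]
    - [0, 0, 0, 0, 0, 0, 0]
    - [0, 0, 0, 0, 0, 0, 0]
  squeeze: 20

```text
time_s: 24.2
tcp_pos: [0.5632, 0.2634, 0.1695]
eef_rot: [180.0, 0.0, -105.2]
contact_force: [0.5, 0.1, -0.2]
gripper_width: 0.0048
```

Run:
```python
from h import *
wsnap('w10')
i=cv2.imread('pics/w10.png');cv2.imwrite('pics/v10.png',cv2.resize(i,(640,480),interpolation=cv2.INTER_CUBIC))
```

```text
24.2 [563.2 263.4 169.5] [ 180.      0.   -105.23] [ 0.5  0.1 -0.2] 0.0048
```

View pics/v10.png

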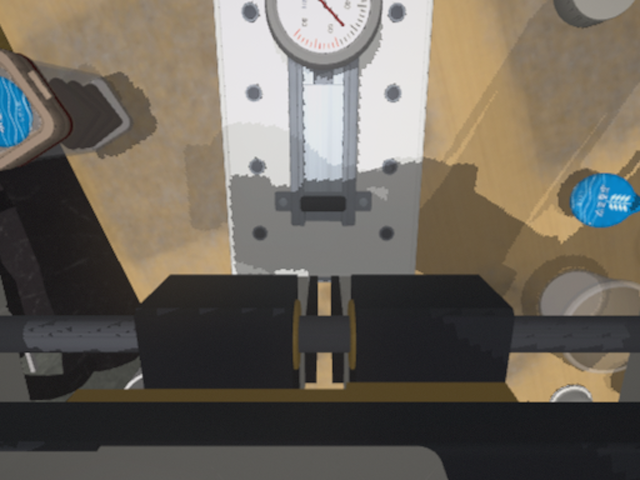

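>>> move_arm:
  commands:
    - [0, 0, -18, 0, 0, 0, 0]
    - [0, 0, -20, 0, 0, 0, 0]
    - [0, 0, -20, 0, 0, 0, 0]
    - [0, 0, -14, 0, 0, 0, 0]
    - [0, 0, -8, 0, 0, 0, 0]
    - [0, 0, 0, 0, 0, 0, 0]
    - [-1.3, -4.8, 0, 0, 0, 0, 0]
    - [-1.3, -4.8, 0, 0, 0, 0, 0]
    - [-1.3, -4.8, 0, 0, 0, 0, 0]
    - [-1.3, -4.8, 0, 0, 0, 0, 0]
    - [-1.3, -4.8, 0, 0, 0, 0, 0]
    - [-1.3, -4.8, 0, 0, 0, 0, 0]
    - [-1.3, -4.8, 0, 0, 0, 0, 0]
    - [-1.0, -3.9, 0, 0, 0, 0, 0]
    - [0, 0, 0, 0, 0, 0, 0]

```text
time_s: 25.75
tcp_pos: [0.5529, 0.2257, 0.0893]
eef_rot: [180.0, -0.0, -105.2]
contact_force: [0.3, -0.9, 0.2]
gripper_width: 0.0005
```

>>> move_arm:
  commands:
    - [-0.5, -1.9, 0, 0, 0, 0, 0]
    - [-0.5, -1.9, 0, 0, 0, 0, 0]
    - [0, 0, 0, 0, 0, 0, 0]

```text
time_s: 26.05
tcp_pos: [0.5521, 0.2225, 0.0892]
eef_rot: [180.0, -0.0, -105.2]
contact_force: [-1.0, 0.5, 0.2]
gripper_width: 0.0004
```

>>> move_arm:
  commands:
    - [-0.26, -0.96, 0, 0, 0, 0, 0]
    - [-0.26, -0.96, 0, 0, 0, 0, 0]
    - [0, 0, 0, 0, 0, 0, 0]

```text
time_s: 26.35
tcp_pos: [0.5519, 0.2217, 0.0893]
eef_rot: [-180.0, 0.1, -105.2]
contact_force: [-0.1, 5.0, -0.7]
gripper_width: -0.0001
```

>>> move_arm:
  commands:
    - [-0.26, -0.96, 0, 0, 0, 0, 0]
    - [0, 0, 0, 0, 0, 0, 0]

```text
time_s: 26.55
tcp_pos: [0.5519, 0.2214, 0.0894]
eef_rot: [-180.0, 0.1, -105.2]
contact_force: [-1.1, 7.3, -0.8]
gripper_width: 0.0005
```

Run:
```python
from h import *
wsnap('w11')
i=cv2.imread('pics/w11.png');cv2.imwrite('pics/v11.png',cv2.resize(i[:260],(720,366),interpolation=cv2.INTER_CUBIC))
```

```text
26.55 [551.9 221.4  89.4] [-1.7997e+02  1.5000e-01 -1.0519e+02] [-1.1  7.3 -0.8] 0.0005
```

>>> move_arm:
  commands:
    - [1, 4, 0, 0, 0, 0, 0]
    - [1, 4, 0, 0, 0, 0, 0]
    - [1, 4, 18, 0, 0, 0, 0]
    - [1, 4, 25, 0, 0, 0, 0]
    - [1, 4, 30, 0, 0, 0, 0]
    - [0, 2, 30, 0, 0, 0, 0]
    - [0, 0, 25, 0, 0, 0, 0]
    - [0, 0, 13, 0, 0, 0, 0]
    - [0, 0, 0, 0, 0, 0, 0]
    - [0, 0, 0, 0, 0, 0, 0]
    - [0, 0, 0, 0, 0, 0, 0]
    - [0, 0, 0, 0, 0, 0, 0]

```text
time_s: 27.8
tcp_pos: [0.556, 0.2414, 0.2289]
eef_rot: [179.9, -0.1, -105.2]
contact_force: [-0.3, -0.0, -0.1]
gripper_width: 0.0004
```

Run:
```python
from h import *
wsnap('w12')
r=lambda a:cv2.resize(a[0:220,170:350],(400,489),interpolation=cv2.INTER_CUBIC)
cv2.imwrite('pics/v12.png',np.hstack([r(cv2.imread('pics/w1.png')),r(cv2.imread('pics/w12.png'))]))
```

```text
27.8 [556.  241.4 228.9] [ 1.7992e+02 -1.1000e-01 -1.0521e+02] [-0.3 -0.  -0.1] 0.0004
```

View pics/v12.png

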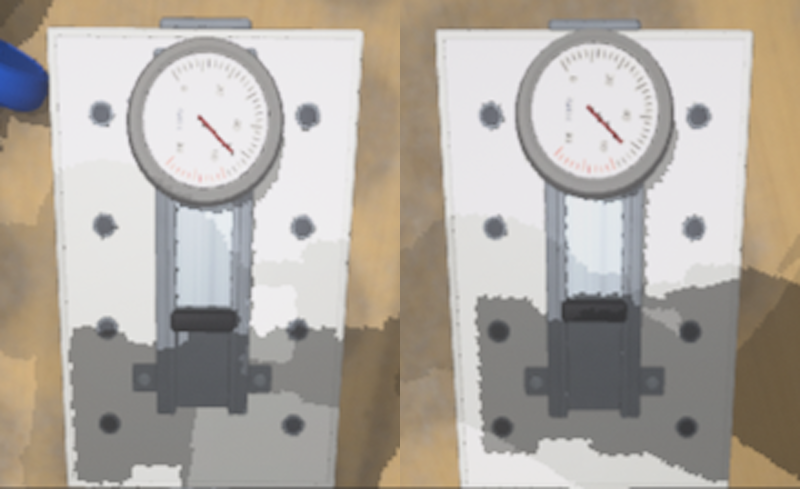

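Run:
```python
from h import *
k=400/180;ky=489/220
def loc(f,port,yaw,pts):
    c,s=np.cos(np.radians(yaw)),np.sin(np.radians(yaw))
    for n,u,v,z in pts:
        d=onz(f,(170+u/k,v/ky),z)[:2]*1e3-port; print(f,n,(np.array([c*d[0]+s*d[1],-s*d[0]+c*d[1]])).round(1))
loc('w1',np.array([570.6,-277.9]),10,[('dialface',205,118,.147),('tabtop',204,320,.136),('s1',100,113,.086),('s2',307,115,.086),('s3',110,423,.086),('s4',292,424,.086)])
loc('w12',np.array([528.3,135.9]),-15.23,[('dialface',195,111,.147),('tabtop',195,310,.136),('s1',92,115,.086),('s2',298,115,.086),('s3',102,427,.086),('s4',287,427,.086)])
# circle fit of white dial face
for f,c in (('w1',(262,54)),('w12',(258,51))):
    g=cv2.cvtColor(cv2.imread(f'pics/{f}.png'),cv2.COLOR_BGR2GRAY);m=(g>150).astype(np.uint8)
    n,l,st,ce=cv2.connectedComponentsWithStats(m);i=l[int(c[1])-8,int(c[0])-8];print(f,i,st[i],ce[i])
```

```text
w1 dialface [0.7 1.4]
w1 tabtop [ 0.8 76.7]
w1 s1 [46.7 -8.1]
w1 s2 [-45.2  -7.2]
w1 s3 [ 47.2 135.5]
w1 s4 [-43.8 136. ]
w12 dialface [ 0.1 -1.2]
w12 tabtop [ 0.2 71.9]
w12 s1 [45.8 -7.5]
w12 s2 [-45.2  -7.6]
w12 s3 [ 46.6 136.4]
w12 s4 [-45.4 136.4]
w1 1 [    0     0   512   252 66614] [295.30194854 114.6424025 ]
w12 2 [  116     0   262   234 24304] [265.41092001  91.29752304]
```

Run:
```python
from h import *
def loc(f,px,z,port,yaw):
    c,s=np.cos(np.radians(yaw)),np.sin(np.radians(yaw));d=onz(f,px,z)[:2]*1e3-port;return np.array([c*d[0]+s*d[1],-s*d[0]+c*d[1]]).round(1)
P=np.array([528.3,135.9])
print('w10 tab (open)',loc('w10',(323/1.25,203/1.25),.136,P,-15.23))
for n,u in (('s',(254,93)),('s',(392,93)),('s',(260,233)),('s',(386,233))): print(n,loc('w10',(u[0]/1.25,u[1]/1.25),.086,P,-15.23))
snap('side','side13');snap('scene','scene13')
j=cv2.imread('pics/side13.png');k=cv2.imread('pics/scene13.png')
T=proj('side13',np.array([.5283,.1359,.12])).astype(int);U=proj('scene13',np.array([.5283,.1359,.12])).astype(int)
r=lambda a:cv2.resize(a,(400,400),interpolation=cv2.INTER_CUBIC)
A=proj('side0',np.array([.5706,-.2779,.12])).astype(int)
cv2.imwrite('pics/v13.png',np.hstack([r(cv2.imread('pics/side0.png')[A[1]-25:A[1]+25,A[0]-25:A[0]+25]),r(j[T[1]-25:T[1]+25,T[0]-25:T[0]+25])]))
```

```text
w10 tab (open) [  0.8 103.9]
s [46.2 40.6]
s [-44.5  40.6]
s [ 46.5 136.3]
s [-44.7 136.3]
```

View pics/v13.png

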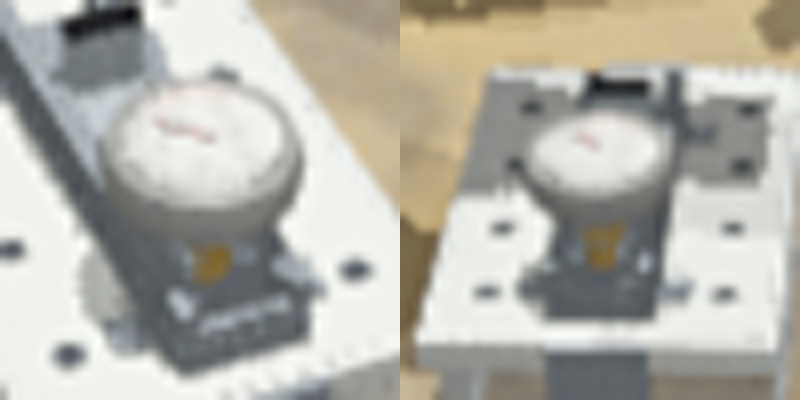

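>>> move_arm:
  commands:
    - [-2.5, -9, -8, 0, 0, 0, 0]
    - [-2.5, -10, -8, 0, 0, 0, 0]
    - [-2.5, -10, -8, 0, 0, 0, 0]
    - [-2.5, -10, -8, 0, 0, 0, 0]
    - [-2.5, -10, -8, 0, 0, 0, 0]
    - [-1.8, -7.3, -8, 0, 0, 0, 0]
    - [0, 0, 0, 0, 0, 0, 0]
    - [0, 0, 0, 0, 0, 0, 0]
    - [0, 0, 0, 0, 0, 0, 0]

```text
time_s: 28.85
tcp_pos: [0.5426, 0.1859, 0.1828]
eef_rot: [-180.0, 0.0, -105.2]
contact_force: [0.3, -0.2, -0.0]
gripper_width: 0.0004
```

>>> move_arm:
  commands:
    - [-0.7, -0.6, 0, 0, 0, 0, 0]
    - [0, 0, -18, 0, 0, 0, 0]
    - [0, 0, -18, 0, 0, 0, 0]
    - [0, 0, -18, 0, 0, 0, 0]
    - [0, 0, -14, 0, 0, 0, 0]
    - [0, 0, -10, 0, 0, 0, 0]
    - [0, 0, -8, 0, 0, 0, 0]
    - [0, 0, -6, 0, 0, 0, 0]
    - [0, 0, 0, 0, 0, 0, 0]
    - [0.8, 2.9, 0, 0, 0, 0, 0]
    - [0.8, 2.9, 0, 0, 0, 0, 0]
    - [0, 0, 0, 0, 0, 0, 0]
    - [0, 0, 0, 0, 0, 0, 0]

```text
time_s: 30.15
tcp_pos: [0.5433, 0.191, 0.0907]
eef_rot: [-180.0, 0.0, -105.2]
contact_force: [-0.1, 0.4, 0.3]
gripper_width: 0.0002
```

>>> move_arm:
  commands:
    - [0.35, 1.3, 0, 0, 0, 0, 0]
    - [0.35, 1.3, 0, 0, 0, 0, 0]
    - [0, 0, 0, 0, 0, 0, 0]
    - [0, 0, 0, 0, 0, 0, 0]
    - [0, 0, 0, 0, 0, 0, 0]

```text
time_s: 30.65
tcp_pos: [0.5438, 0.1933, 0.0904]
eef_rot: [180.0, 0.0, -105.2]
contact_force: [-0.3, -0.5, -0.5]
gripper_width: 0.0004
```

>>> move_arm:
  commands:
    - [-0.8, -2.9, 0, 0, 0, 0, 0]
    - [-0.8, -2.9, 5, 0, 0, 0, 0]
    - [0, 0, 20, 0, 0, 0, 0]
    - [0, 0, 25, 0, 0, 0, 0]
    - [0, 0, 25, 0, 0, 0, 0]
    - [2, 8, 20, 0, 0, 0, 0]
    - [3, 11, 20, 0, 0, 0, 0]
    - [3, 11, 15, 0, 0, 0, 0]
    - [3, 12, 8.5, 0, 0, 0, 0]
    - [2.8, 11.9, 0, 0, 0, 0, 0]
    - [0, 0, 0, 0, 0, 0, 0]
    - [0, 0, 0, 0, 0, 0, 0]
    - [0, 0, 0, 0, 0, 0, 0]

```text
time_s: 31.95
tcp_pos: [0.5556, 0.241, 0.2279]
eef_rot: [179.9, -0.1, -105.2]
contact_force: [-0.1, -0.2, -0.4]
gripper_width: 0.0004
```

Run:
```python
from h import *
wsnap('w14')
r=lambda a:cv2.resize(a[0:220,170:350],(400,489),interpolation=cv2.INTER_CUBIC)
cv2.imwrite('pics/v14.png',np.hstack([r(cv2.imread('pics/w12.png')),r(cv2.imread('pics/w14.png'))]))
```

```text
31.95 [555.6 241.  227.9] [ 1.7994e+02 -8.0000e-02 -1.0520e+02] [-0.1 -0.2 -0.4] 0.0004
```

View pics/v14.png

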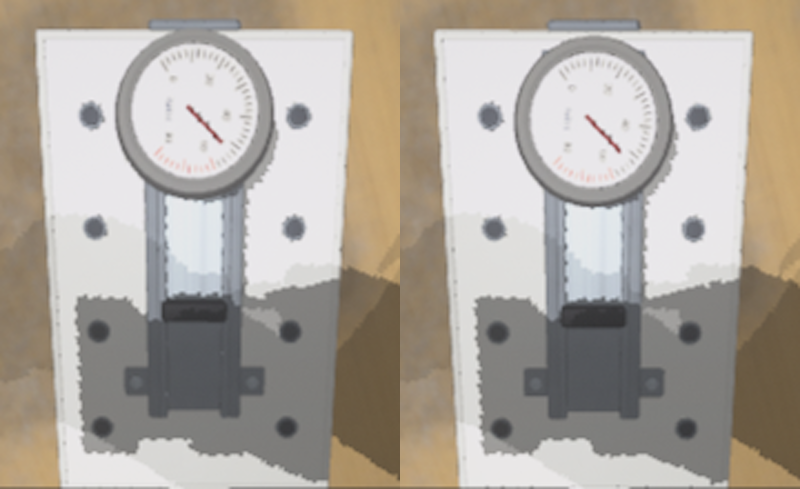

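>>> move_arm:
  commands:
    - [0, -10, 0, 0, 0, 1, 0]
    - [0, -18, 0, 0, 0, 1.3, 0]
    - [-0.5, -21, 0, 0, 0, 1.3, 0]
    - [-0.5, -21, 0, 0, 0, 1.3, 0]
    - [-0.5, -21, 0, 0, 0, 1.3, 0]
    - [-0.5, -21, 0, 0, 0, 1.3, 0]
    - [-0.5, -21, 0, 0, 0, 1.3, 0]
    - [-0.5, -21, 0, 0, 0, 1.3, 0]
    - [-0.5, -21, 0, 0, 0, 1.3, 0]
    - [-0.5, -21, 0, 0, 0, 1.3, 0]
    - [-0.5, -21, 0, 0, 0, 1.3, 0]
    - [-0.5, -21, 0, 0, 0, 1.3, 0]
    - [-0.5, -21, 0, 0, 0, 1.3, 0]
    - [-0.5, -21, 0, 0, 0, 1.3, 0]
    - [-0.5, -21, 0, 0, 0, 1.3, 0]
    - [-0.5, -21, 0, 0, 0, 1.3, 0]
    - [-0.5, -21, 0, 0, 0, 1.3, 0]
    - [-0.5, -21, 0, 0, 0, 1.3, 0]
    - [0, -16, 0, 0, 0, 1.3, 0]
    - [0, -8, 0, 0, 0, 1.2, 0]

```text
time_s: 34.0
tcp_pos: [0.5474, -0.1481, 0.2286]
eef_rot: [180.0, -0.0, -79.6]
contact_force: [0.2, 0.2, 0.0]
gripper_width: 0.0003
```

>>> move_arm:
  commands:
    - [0, 0, -15, 0, 0, 0, 0]
    - [0, 0, -20, 0, 0, 0, 0]
    - [0, 0, -15, 0, 0, 0, 0]
    - [0, 0, 0, 0, 0, 0, 0]
    - [0, 0, 0, 0, 0, 0, 0]

```text
time_s: 34.5
tcp_pos: [0.5479, -0.1469, 0.1791]
eef_rot: [180.0, -0.0, -79.6]
contact_force: [-0.2, -0.7, 1.1]
gripper_width: 0.0006
```

>>> move_arm:
  commands:
    - [0, 0, -18, 0, 0, 0, 0]
    - [0, 0, -20, 0, 0, 0, 0]
    - [0, 0, -20, 0, 0, 0, 0]
    - [0, 0, -15, 0, 0, 0, 0]
    - [0, 0, -10, 0, 0, 0, 0]
    - [0, 0, -7, 0, 0, 0, 0]
    - [0, 0, 0, 0, 0, 0, 0]
    - [0.9, -4.9, 0, 0, 0, 0, 0]
    - [0.9, -4.9, 0, 0, 0, 0, 0]
    - [0.9, -4.9, 0, 0, 0, 0, 0]
    - [0.9, -4.9, 0, 0, 0, 0, 0]
    - [0.9, -4.9, 0, 0, 0, 0, 0]
    - [0.9, -4.9, 0, 0, 0, 0, 0]
    - [0.9, -4.9, 0, 0, 0, 0, 0]
    - [0.9, -4.9, 0, 0, 0, 0, 0]
    - [0.9, -4.9, 0, 0, 0, 0, 0]
    - [0.7, -3.9, 0, 0, 0, 0, 0]
    - [0, 0, 0, 0, 0, 0, 0]

```text
time_s: 36.3
tcp_pos: [0.5568, -0.1952, 0.0887]
eef_rot: [180.0, -0.0, -79.6]
contact_force: [0.8, -0.3, 0.6]
gripper_width: 0.0004
```

>>> move_arm:
  commands:
    - [0.35, -2, 0, 0, 0, 0, 0]
    - [0.35, -2, 0, 0, 0, 0, 0]
    - [0, 0, 0, 0, 0, 0, 0]

```text
time_s: 36.6
tcp_pos: [0.5574, -0.1987, 0.0888]
eef_rot: [180.0, -0.0, -79.6]
contact_force: [-0.7, -0.4, -0.3]
gripper_width: 0.0002
```

>>> move_arm:
  commands:
    - [0.35, -2, 0, 0, 0, 0, 0]
    - [0.2, -1, 0, 0, 0, 0, 0]
    - [0, 0, 0, 0, 0, 0, 0]

```text
time_s: 36.9
tcp_pos: [0.5575, -0.1991, 0.0888]
eef_rot: [180.0, 0.2, -79.6]
contact_force: [-3.8, 15.1, 5.0]
gripper_width: 0.0004
```

>>> move_arm:
  commands:
    - [-0.9, 4.9, 0, 0, 0, 0, 0]
    - [-0.9, 4.9, 0, 0, 0, 0, 0]
    - [-0.9, 4.9, 5, 0, 0, 0, 0]
    - [0, 0, 20, 0, 0, 0, 0]
    - [0, 0, 25, 0, 0, 0, 0]
    - [0, 5, 25, 0, 0, 0, 0]
    - [0, 10, 25, 0, 0, 0, 0]
    - [0, 5, 25, 0, 0, 0, 0]
    - [0, 0, 15, 0, 0, 0, 0]
    - [0, 0, 0, 0, 0, 0, 0]
    - [0, 0, 0, 0, 0, 0, 0]

```text
time_s: 38.0
tcp_pos: [0.5552, -0.1668, 0.2289]
eef_rot: [-180.0, 0.0, -79.6]
contact_force: [-0.8, 0.4, -0.9]
gripper_width: 0.0004
```

Run:
```python
from h import *
wsnap('w15');snap('side','side15')
a=cv2.resize(cv2.imread('pics/w15.png')[0:220,150:370],(400,400),interpolation=cv2.INTER_CUBIC)
b=cv2.resize(cv2.imread('pics/side15.png')[120:320,110:330],(400,400),interpolation=cv2.INTER_CUBIC)
cv2.imwrite('pics/v15.png',np.hstack([a,b]))
```

```text
38.0 [ 555.2 -166.8  228.9] [-179.97    0.    -79.6 ] [-0.8  0.4 -0.9] 0.0004
```

View pics/v15.png

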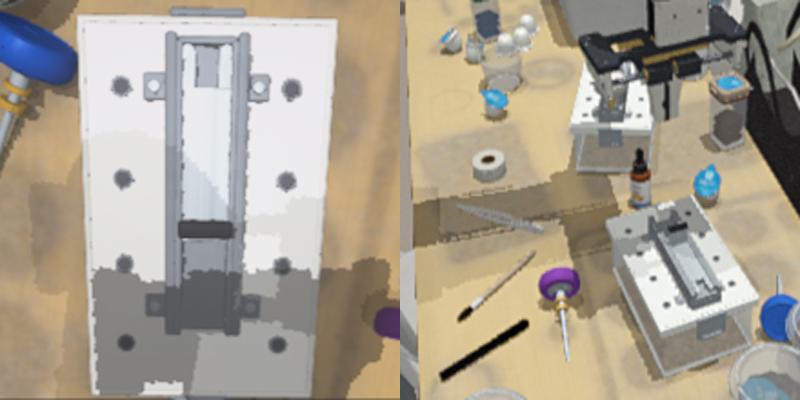

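Run:
```python
from h import *
k=400/220;P=np.array([570.6,-277.9]);c,s=np.cos(np.radians(10.1)),np.sin(np.radians(10.1))
for n,u,z in (('tab',(206,229),.136),('slot end',(207,88),.108)):
    d=onz('w15',(150+u[0]/k,u[1]/k),z)[:2]*1e3-P;print(n,-s*d[0]+c*d[1])
print(get_state()['time_s'],close_job())
```

```text
tab 63.13380487142453
slot end -4.301572835934147
the job is handed in; nothing more can be done
38.1 None
```

The probe now stands in box B's port, locked by the neck, and box A's slide is shut. I handed the job in at 38.1 s of the 64 s allowed.

**What I did, in order:**
1. Pushed slide A back to its open stop, where the force rose to about 26 N.
2. Gripped the dial by its rim (59.5 mm opening) and lifted the probe straight out.
3. Lined up over port B by matching the hole's image to the one I took over port A.
4. Lowered the probe until it sat on the seat. It stopped at the same height as it had in port A, at 90.4 mm against 90.5 mm, with about 8 N.
5. Pushed slide B up to the neck.
6. Shut slide A against its stop, at about 15 N.

**Last checks:**
- **Probe:** its dial sits over the port in box B the same way it did in box A at the start, so it looks upright.
- **Slide B:** about 10.7 mm, worked out from the finger position; 10 mm is the nominal locked position.
- **Slide A:** the wrist camera put the tab at 63.1 mm from the port (61.5 expected) and the slot end at −4.3 mm (−7 expected). Both read 1.6–2.7 mm towards open. The firm stop and the sheet seen over the port say it is shut.
- **Dropper and jelly cup:** not touched, and they looked in place in the last side view.

**What went wrong or disagreed:**
- **Finger length:** the fingertips are about 28 mm shorter than the stated tool point. My first push passed over the tab without touching anything, so I allowed for that from then on.
- **Slide B overpush:** my first push, up to 7 N, tilted the probe slightly. I eased the slide back about 2 mm and the probe stood upright again.
- **Look-alikes:** the blue and purple ones stood at the start but were lying on the table by the first wrist picture, before I had touched anything. I left them alone.
- **Pictures:** I viewed 17, against a budget of 10, mostly to track down the finger length and the tilt.

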